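# Light the specimen and take its picture

### The arm

A 7-joint arm with a two-finger parallel gripper is mounted at the origin on the work surface. World frame = base frame: x ahead of the robot, y to its left, z up, the work surface at z = 0. Lengths are in m, angles in rad, forces in N, time in s.
With the tool pointing down it reaches from about 0.425 to 0.925 m from the base axis. Payload 6.8 kg.
Tool frame: the origin (TCP) lies midway between the tips of the shut fingers; the grasp point (between the pads) lies 19 mm behind it (ctrl.pinch_z is the distance from the TCP to the grasp point, in m); z points along the fingers, y is the line along which they close (so a half turn about z gives the same grasp; the last joint's range is limited). The gripper opens to 85 mm and grips with 20 to 120 N. Pads are 22 mm wide; open, the fingers measure 114 mm over their backs; the gripper's body (76 mm by 85 mm) begins 54 mm behind the grasp point. The pads swing forward as they close: fully open they stand 13 mm farther back than shut.
Start: joints at [-1.224, 0.477, 0.022, 1.555, -0.011, 1.109, -0.083], TCP at [0.297, 0.606, 0.231] pointing down, gripper open.
Joint ranges: [-2.96, 2.96], [-0.34, 2.1], [-1.41, 1.46], [0.24, 2.44], [-1.37, 4.51], [0.17, 1.92], [-2.96, 2.96]. Speed limits (rad/s): [2.39, 2.39, 3.14, 3.14, 3.14, 3.14, 3.14].

### API

Orientations are given as a 3x3 rotation matrix whose columns are the frame's x, y, z axes.
In Python, from bench import ctrl gives the robot as it stands.
- The arm moves only by the shell command python3 -m jog 'ROWS' [OPENING] [FORCE]. ROWS is text: rows parted by semicolons, each of 4 numbers parted by spaces: the shift along the tool's x, y, z in mm, then the turn about the tool's z in rad. A call has 1 to 8 rows; each row shifts and turns the commanded pose from where the row before left it, along the tool's axes as they then stand; what a row does not reach is not made up. A row lasts 1/12 s, in which the tool goes at most 41.7 mm and 7.16 degrees, less where a joint would pass 70% of its speed; a pose out of reach is approached as far as the arm can. A call is refused whole if a number of a shift passes 41.7 or a number of a turn 0.125, either way. A call with a gripper value outside its range is refused whole. OPENING is the opening, from -1 (shut) to 1 (fully open), set as the call begins (- or left out, the last holds). The fingers move at their own pace and stop on an object; FORCE is the grip in N (left out, the last holds). Time passes only in rows, so rows that do not move let the fingers close. It gives the time, the measured TCP pose, the force, the opening and the grip force at its end, in the units of the state.
- ctrl.observe(): the state, without advancing time (a new reading comes with each control period).
- ctrl.snapshot(name): name is "side" or "top" or "wrist"; returns the picture (384x512x3 uint8, red, green, blue); there is no depth.
- ctrl.camera_params(name): a dict with "intrinsics" (3x3 intrinsics, pixels), "eye" and "orientation" of the camera in the world. Camera axes: x right, y up, looking along -z (the intrinsics and any distortion apply to the point x, -y, -z); pixel columns grow to the right and rows downward; lengths in m; the calibration is good to about 2 mm. The wrist camera is an equidistant fisheye: a pixel r from the principal point sees the ray r / f radians off the axis. A picture is of the moment at which its call begins: read the wrist's pose just before it. camera_params takes no time and is no camera call; for the wrist camera it gives the pose at the moment of the call.
- ctrl.job_done(): hands the job in; it is judged then, once.
Trained networks look in the newest picture that a camera, given by its name, has taken for a name from the list of things; names that differ only in an ending like _2 or _b are one class to them, and where a whole thing is asked for, a point or a joint stands for the part that bears it (a point fixed in the world has none). Each returns a list of dicts, best first, with "p" (0 to 1); they miss things now and then, are a little off and sometimes report something else, mostly with a low value. They report only what shows in the picture. A call takes as long as a camera call. They do not tell look-alikes from the thing itself.
- ctrl.spot_in(camera, query): "bbox" ([left, top, width, height] in pixels, round what is visible of it).
The state is a dict: "clock": time; "joint_pos": joint angles; "qd": joint speeds; "tau": joint torques, N m; "position": TCP position; "orientation": TCP orientation; "wrist_force": force on the tool from outside, world axes, zero at the start; "wrist_torque": the same for the moment, N m; "gripper_width": finger opening in m; "grip_force": force on a finger pad.
Only numpy, scipy, OpenCV 4.12 (cv2) and the standard library are available. Lean on these libraries where they do the work, as an engineer would, in place of code of your own. Each camera call takes 0.05 s, during which the arm holds its last target. There are 200 camera calls.

### The job

Take a picture of the specimen: switch the microscope lamp on by pressing down the raised end of the wide rocker switch on the white lamp controller until the switch is fully over, then press the large round button on the grey camera hand unit all the way down and let it come back up. Press gently with the fingertips, leave the two narrow rockers and the small button alone, do not lift or shove the hand unit, do not disturb the jar, dish and slide box, and finish with the arm clear.

Things in the scene. Friction and masses are not known exactly. Their poses are not given: they have to be found in the camera images.
- controller: White lamp controller, a fixed box 125 mm (its x) by 250 mm (its y) by 50 mm high standing on the bench; origin at the centre of its underside, z up. Three light grey rocker switches stand in a row along its y axis in its top, 80 mm apart, one in the middle; which place the wide one has varies.
- wide_frame: Thin black plastic frame (52 by 42 mm, 3 mm thick) round the wide rocker, fixed on top of the controller, axes parallel to the controller's; origin at the centre of its underside, 50 mm above the bench. The rocker's hinge line runs along this frame's y axis, 8 mm above this origin (58 mm above the bench).
- wide (a joint): Wide rocker switch, light grey plastic, 34 mm wide (y) and 44 mm long (x), a shallow V seen from the side. Value is its angle in rad: 0 is off, with its +x half (away from the robot) raised at 0.36 rad and its -x half level; 0.36 is fully on (hard stop), with the +x half level, its face 58 mm above the bench, and the -x half raised. It turns stiffly (about 3 N at its end) and stays where it is left. It starts off (0 to 0.04).
- wide_end (a point): Point on the face of the wide rocker's +x half, 16 mm from the hinge line (the half is 22 mm long), midway across its width: the place to press. It moves with the rocker: about 64 mm above the bench when off and 58 mm when on.
- narrow_a (a joint): Narrow rocker switch, 13 mm wide and 44 mm long, as the wide one but off (0 rad, +x end raised). To be left off.
- narrow_a_end (a point): Point on the face of the first narrow rocker's +x half, 16 mm from its hinge.
- narrow_b (a joint): Second narrow rocker switch, 13 mm wide and 44 mm long, which is already on (0.36 rad, -x end raised). To be left on.
- narrow_b_end (a point): Point on the face of the second narrow rocker's +x half, 16 mm from its hinge.
- remote: Grey camera hand unit, a loose box 60 mm (its x) by 150 mm (its y) by 26 mm high, about 0.35 kg, lying flat on the bench; origin at the centre of its underside, z up. The large button is 40 mm towards its +y end, the small one 40 mm towards its -y end.
- shutter (a joint): Large round push button, white cap in a black housing, cap 32 mm across: travel in m, 0 up, 0.006 fully down (hard stop); springs back; fully down takes about 5 N.
- shutter_top (a point): Centre of the top face of the large button; moves with it.
- record (a joint): Small round push button, white cap in a black housing, cap 16 mm across, same travel and spring. To be left alone.
- record_top (a point): Centre of the top face of the small button.
- jar_mid (a point): Loose glass specimen jar, 48 mm across and 65 mm high, upright beyond the hand unit (its +x side); point half-way up. Bystander.
- dish: Loose clear covered dish lying flat, 92 mm across and 17 mm high, on the robot's side of the controller; origin at the centre of its underside. Bystander.
- slidebox: Loose wooden slide box, 50 by 95 by 35 mm, beyond the others; origin at the centre of its underside. Bystander.
Not all that is in view belongs to the job. There is more than one size of the remote; the job needs the smallest.

How it is judged:
By the outcome, as a careful person would: the job done as asked, in the order asked, and still so for the second after the job is handed in, with the robot touching nothing.
It also fails if it takes over 42 s, if anything falls off the work surface, if the arm or the gripper's body presses on something with over 40 N, if the wrist force passes 120 N, or if a joint passes its speed limit or range.

## Working session

There is one attempt and no reset: what is moved stays moved. The work goes in short steps, Python scripts to look and compute and a shell command to move; the robot and the scene stay as the last step left them, time stands still between calls to the robot, and variables do not carry over. Pictures are saved under pics/ and viewed, at most 10 in all, crops included, and the job is handed in when it is done.

```bash
mkdir -p pics
cat > h.py <<'E'
import numpy as np, cv2
from bench import ctrl
def ray(c,u,v):
    p=ctrl.camera_params(c);K=np.array(p["intrinsics"]);R=np.array(p["orientation"]);e=np.array(p["eye"])
    x=(u-K[0,2])/K[0,0];y=(v-K[1,2])/K[1,1]
    if c=="wrist":
        r=np.hypot(x,y);s=np.sin(r)/r if r>1e-9 else 1
        d=np.array([x*s,-y*s,-np.cos(r)])
    else: d=np.array([x,-y,-1])
    return e,R@d
def atz(c,u,v,z):
    e,d=ray(c,u,v);return (e+d*(z-e[2])/d[2]).round(4)
def snap(c,n):
    im=ctrl.snapshot(c);cv2.imwrite(f"pics/{n}.png",im[:,:,::-1]);return im
E
python3 - <<'E'
from h import *
snap("top","t0");
for q in ["controller","wide_frame","wide","narrow_a","remote","shutter","record","jar_mid","dish","slidebox"]:
    print(q,[(d["bbox"],round(d["p"],2)) for d in ctrl.spot_in("top",q)[:5]])
snap("side","s0")
for c in["top","side"]: p=ctrl.camera_params(c);print(p)
a=cv2.imread("pics/t0.png");cv2.imwrite("pics/t0b.png",cv2.resize(a,(800,600),interpolation=2))
s=ctrl.observe();print(s["clock"],s["position"],s["orientation"])
E
```

```text
controller [([137.3, 164.3, 93.0, 63.1], 0.6)]
wide_frame [([173.9, 188.4, 20.2, 17.0], 0.52)]
wide [([174.7, 192.3, 13.2, 14.6], 0.59), ([293.9, 182.7, 8.3, 9.7], 0.38)]
narrow_a [([149.5, 196.8, 9.8, 11.2], 0.56), ([205.1, 180.6, 8.8, 17.4], 0.55), ([292.6, 183.6, 12.0, 11.7], 0.5)]
remote [([286.7, 170.6, 51.6, 34.8], 0.93), ([282.7, 212.5, 53.9, 76.4], 0.75), ([359.9, 229.6, 65.6, 64.4], 0.73)]
shutter [([311.8, 265.6, 13.8, 11.8], 0.71), ([375.1, 270.5, 18.6, 16.1], 0.57)]
record [([301.1, 232.8, 5.0, 6.3], 0.42)]
jar_mid [([295.0, 144.3, 16.0, 18.0], 0.51)]
dish [([170.0, 222.1, 30.2, 34.4], 0.79)]
slidebox [([200.9, 114.6, 34.1, 19.7], 0.58)]
{'intrinsics': array([[363.16884993,   0.        , 257.90050395],
       [  0.        , 363.16884993, 185.89291398],
       [  0.        ,   0.        ,   1.        ]]), 'eye': array([ 0.47305877, -0.09277117,  1.10776129]), 'orientation': array([[-0.01460352,  0.99315463, -0.11589057],
       [-0.99962139, -0.01179805,  0.02485713],
       [ 0.02331969,  0.11620969,  0.99295091]])}
{'intrinsics': array([[400.18810801,   0.        , 256.49843905],
       [  0.        , 400.18810801, 188.02073432],
       [  0.        ,   0.        ,   1.        ]]), 'eye': array([ 0.27879471, -0.89990534,  0.75443148]), 'orientation': array([[ 0.94040562,  0.21037734, -0.26716782],
       [-0.34003374,  0.59049701, -0.7319087 ],
       [ 0.00378479,  0.77913712,  0.6268421 ]])}
0.6 [0.29653293 0.60639704 0.23131317] [[-8.98322699e-01  4.39336236e-01 -1.04604181e-05]
 [ 4.39336236e-01  8.98322698e-01  3.60203007e-05]
 [ 2.52218544e-05  2.77622130e-05 -9.99999999e-01]]
```

View pics/t0b.png

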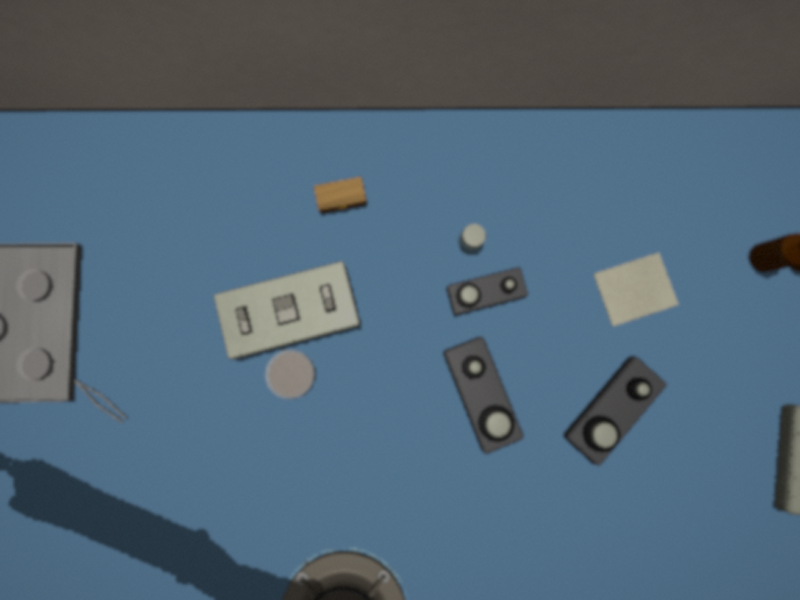

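View pics/s0.png

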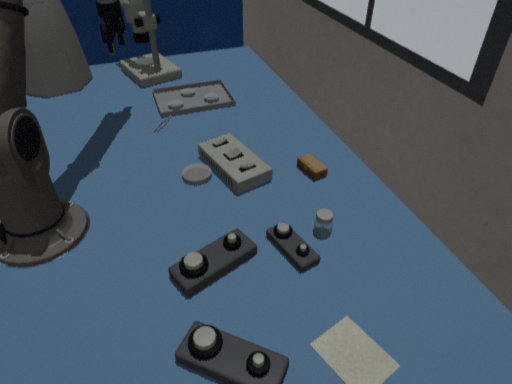

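Top view (800x600): controller with the wide rocker in the middle at about (285,310), the dish below it and the slide box above. The smallest remote is at (487,291), large button at (469,294), with the jar beyond it. The side view agrees.

Run:
```python
from h import *
k=1.5625
f=lambda n,u,v,z:print(n,atz("top",u/k,v/k,z))
for n,u,v,z in [("cBL",229,357,.05),("cTL",215,295,.05),("cTR",344,263,.05),("cBR",359,327,.05),("wide",286,309,.055),("na?",243.5,320,.055),("nb?",327.5,297,.055),("rTL",447,287,.026),("rTR",521,268,.026),("rBR",526,297,.026),("rBL",454,315,.026),("shut",469,294,.04),("rec",509,284,.035),("jar",473,232,.065)]: f(n,u,v,z)
for n,c,z in[("side shut",(284,228),.04)]:print(n,atz("side",*c,z))
for q in ["wide","shutter"]: print(q,[(d["bbox"],round(d["p"],2)) for d in ctrl.spot_in("side",q)[:5]])
```

```text
cBL [0.4771 0.2025 0.05  ]
cTL [0.5922 0.2308 0.05  ]
cTR [ 0.6499 -0.0089  0.05  ]
cBR [ 0.5291 -0.0365  0.05  ]
wide [0.5639 0.0981 0.055 ]
na? [0.5446 0.176  0.055 ]
nb? [0.5853 0.0215 0.055 ]
rTL [ 0.605  -0.2047  0.026 ]
rTR [ 0.6404 -0.3493  0.026 ]
rBR [ 0.5838 -0.3568  0.026 ]
rBL [ 0.5509 -0.2169  0.026 ]
shut [ 0.5894 -0.2448  0.04  ]
rec [ 0.6083 -0.3229  0.035 ]
jar [ 0.7038 -0.2521  0.065 ]
side shut [ 0.594  -0.2411  0.04  ]
wide [([226.5, 150.0, 17.8, 9.4], 0.57)]
shutter [([182.0, 252.0, 20.6, 22.3], 0.71)]
```

```bash
python3 -m jog '-29.7 -20.6 0 0;-29.7 -20.6 0 0;-29.7 -20.6 0 0;-29.7 -20.6 0 0;-29.7 -20.6 0 0;-29.7 -20.6 0 0;-29.7 -20.6 0 0;-29.7 -20.6 0 0' -1 20; python3 -m jog '-29.7 -20.6 0 0;-29.7 -20.6 0 0;-29.7 -20.6 0 0;-29.7 -20.6 0 0;-29.7 -20.6 0 0;-29.7 -20.6 0 0;-29.7 -20.6 0 0;-29.7 -20.6 0 0';  python3 -m jog '0 0 10 -0.117;0 0 10 -0.117;0 0 10 -0.117;0 0 10 -0.117;0 0 10 -0.117;0 0 10 -0.117;0 0 0 0'
cat > st.py <<'E'
from h import *
import sys
yaw=np.deg2rad(13.4)
t=np.array(eval(sys.argv[1]));s=ctrl.observe();R=np.array(s["orientation"])
print("d_tool mm",(R.T@(t-s["position"])*1000).round(1),"toolx yaw",np.degrees(np.arctan2(R[1,0],R[0,0])).round(1),"pos",np.round(s["position"],4),"F",np.round(s["wrist_force"],1),"t",s["clock"])
E
python3 st.py '[.5796,.1017,.075]'
python3 - <<'E'
from h import *
a=snap("wrist","w1");cv2.imwrite("pics/w1b.png",cv2.resize(a[:,:,::-1],(800,600),interpolation=2))
for q in ["wide","wide_frame","narrow_a","controller"]: print(q,[(d["bbox"],round(d["p"],2)) for d in ctrl.spot_in("wrist",q)[:5]])
E
```

```text
clock: 1.37
position: [0.4382, 0.3524, 0.2316]
orientation: [[-0.898, 0.439, 0.0], [0.439, 0.898, 0.0], [-0.0, 0.001, -1.0]]
wrist_force: [1.1, -1.0, 0.2]
gripper_width: -0.0
grip_force: 0.0
clock: 2.03
position: [0.5793, 0.1, 0.2316]
orientation: [[-0.898, 0.439, 0.001], [0.439, 0.898, 0.0], [-0.0, 0.001, -1.0]]
wrist_force: [0.8, 0.1, -0.9]
gripper_width: 0.0
grip_force: 0.0
clock: 2.62
position: [0.5774, 0.1012, 0.1695]
orientation: [[-0.969, -0.249, -0.003], [-0.249, 0.969, -0.001], [0.003, 0.0, -1.0]]
wrist_force: [0.4, 1.1, 0.5]
gripper_width: 0.0
grip_force: 0.0
d_tool mm [-2.6 -0.1 94.5] toolx yaw -165.6 pos [0.5774 0.1012 0.1695] F [0.4 1.1 0.5] t 2.6167
wide [([238.8, 150.2, 45.5, 49.9], 0.74)]
wide_frame [([239.6, 146.3, 45.8, 58.8], 0.69), ([111.9, 285.7, 67.8, 41.7], 0.53)]
narrow_a [([163.2, 154.5, 18.1, 47.9], 0.93), ([340.2, 156.3, 18.0, 48.2], 0.77)]
controller [([127.2, 105.1, 263.3, 133.7], 0.67), ([166.7, 153.2, 17.3, 47.1], 0.55)]
```

View pics/w1b.png

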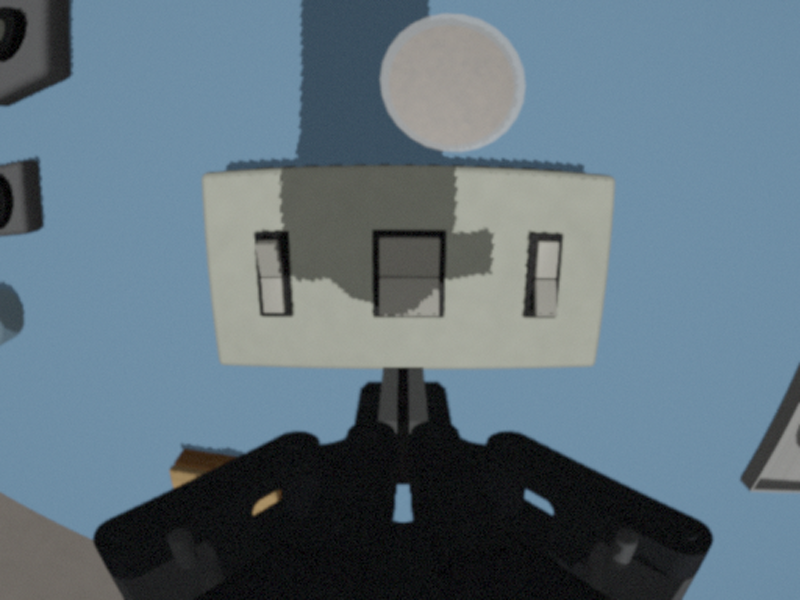

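The wrist view has the wide rocker square on: its frame spans (374..445, 231..317) and the hinge line is at row 277, centre column 409. The tool is aligned and the neighbouring narrow rockers are clear.

```bash
python3 - <<'E'
from h import *
k=1.5625
F=[(374,231),(445,231),(444,317),(375,317)]
P=[atz("wrist",u/k,v/k,.053) for u,v in F]; print(P)
h=atz("wrist",409/k,277/k,.058);c=np.mean(P,0);print("frame c",c,"hinge",h)
a=atz("wrist",204/k,176/k,.05);b=atz("wrist",613/k,178/k,.05);d=b-a;print("edge len",np.hypot(*d[:2]),np.degrees(np.arctan2(-d[0],d[1])))
y=np.arctan2(-d[0],d[1]);ex=np.array([np.cos(y),np.sin(y),0])
print("wide_end",c+.016*ex,h+.016*ex)
E
python3 st.py '[.5796,.1017,.075]'
```

```text
[array([0.5478, 0.0777, 0.053 ]), array([0.538 , 0.1168, 0.053 ]), array([0.588 , 0.1299, 0.053 ]), array([0.598 , 0.0899, 0.053 ])]
frame c [0.56795  0.103575 0.053   ] hinge [0.568  0.1032 0.058 ]
edge len 0.24535011717951144 13.866327656698468
wide_end [0.58348372 0.10740952 0.053     ] [0.58353372 0.10703452 0.058     ]
d_tool mm [-0.3 -0.1 97.1] toolx yaw -166.0 pos [0.5791 0.1017 0.1721] F [-0.9 -0.1 -0.1] t 2.8667
```

```bash
python3 -m jog '-2.7 1.9 25 0;-2.7 1.9 25 0;0 0 25 0;0 0 18 0;0 0 0 0;0 0 0 0' ; python3 st.py '[.5835,.106,.058]'
```

```text
clock: 3.37
position: [0.5827, 0.1066, 0.0783]
orientation: [[-0.97, -0.244, -0.001], [-0.244, 0.97, -0.0], [0.001, -0.0, -1.0]]
wrist_force: [1.0, 0.3, -0.6]
gripper_width: 0.0002
grip_force: 0.0
d_tool mm [-0.6 -0.7 20.3] toolx yaw -165.9 pos [0.5827 0.1066 0.0783] F [ 1.   0.3 -0.6] t 3.3667
```

```bash
python3 -m jog '0 0 6 0;0 0 4 0;0 0 2 0;0 0 2 0;0 0 0 0;0 0 0 0';python3 -m jog '0 0 2 0;0 0 2 0;0 0 1 0;0 0 1 0;0 0 0 0;0 0 0 0'
```

```text
clock: 3.87
position: [0.5834, 0.1067, 0.0648]
orientation: [[-0.97, -0.245, 0.001], [-0.245, 0.97, 0.0], [-0.001, 0.0, -1.0]]
wrist_force: [0.6, -0.3, 1.2]
gripper_width: 0.0001
grip_force: 0.5
clock: 4.37
position: [0.5828, 0.1066, 0.0582]
orientation: [[-0.97, -0.245, -0.0], [-0.245, 0.97, -0.0], [0.0, 0.0, -1.0]]
wrist_force: [2.0, 0.6, 1.8]
gripper_width: -0.0002
grip_force: 0.9
```

Nearly flat; press until the force shows the stop.

```bash
python3 -m jog '0 0 0.6 0;0 0 0 0;0 0 0 0';python3 -m jog '0 0 0.6 0;0 0 0 0;0 0 0 0';python3 -m jog '0 0 0.6 0;0 0 0 0;0 0 0 0'|head -5
```

```text
clock: 4.62
position: [0.5828, 0.1065, 0.0581]
orientation: [[-0.97, -0.245, -0.0], [-0.245, 0.97, 0.0], [0.0, 0.0, -1.0]]
wrist_force: [0.1, -0.1, 6.0]
gripper_width: 0.0
grip_force: 3.0
clock: 4.87
position: [0.5828, 0.1065, 0.058]
orientation: [[-0.97, -0.245, -0.0], [-0.245, 0.97, 0.0], [0.0, 0.0, -1.0]]
wrist_force: [-1.5, -0.1, 10.1]
gripper_width: -0.0001
grip_force: 5.3
clock: 5.12
position: [0.5828, 0.1065, 0.0579]
orientation: [[-0.97, -0.244, -0.0], [-0.244, 0.97, 0.0], [0.0, 0.0, -1.0]]
wrist_force: [-3.6, -0.0, 15.8]
gripper_width: -0.0001
```

Stop reached. Retreat and check.

```bash
python3 -m jog '0 0 -10 0;0 0 -30 0;0 0 -35 0;0 0 -35 0;0 0 0 0;0 0 0 0'
python3 - <<'E'
from h import *
a=snap("wrist","w2");cv2.imwrite("pics/w2b.png",cv2.resize(a[125:220,120:380,::-1],(780,285),interpolation=2))
E
python3 st.py '[.592,-.243,.16]'
```

```text
clock: 5.62
position: [0.5836, 0.1067, 0.1685]
orientation: [[-0.97, -0.245, 0.003], [-0.245, 0.97, 0.001], [-0.003, 0.0, -1.0]]
wrist_force: [-1.0, 0.6, -0.2]
gripper_width: 0.0001
grip_force: 0.0
d_tool mm [  76.2 -341.1    6.7] toolx yaw -165.8 pos [0.5824 0.1064 0.1667] F [ 0.1  0.3 -0.1] t 5.6667
```

View pics/w2b.png

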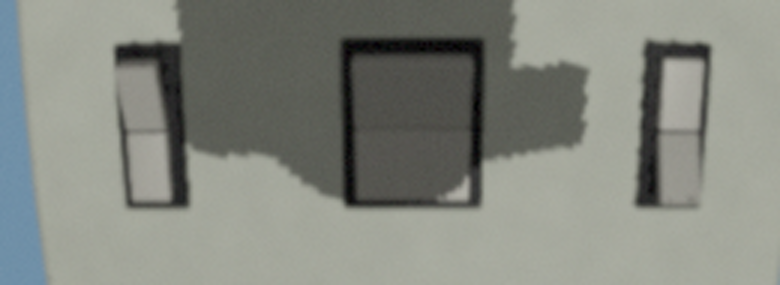

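The wide rocker's +x half is now level like the left narrow rocker's, and both narrow rockers are unchanged. On to the hand unit.

```bash
python3 -m jog '7.6 -34.1 0 0;7.6 -34.1 0 0;7.6 -34.1 0 0;7.6 -34.1 0 0;7.6 -34.1 0 0;7.6 -34.1 0 0;7.6 -34.1 0 0;7.6 -34.1 0 0';python3 -m jog '7.6 -34.1 0 0;7.6 -34.1 0 0;0 0 10 0;0 0 10 0;0 0 10 0;0 0 0 0;0 0 0 0'
python3 - <<'E'
from h import *
a=snap("wrist","w3");cv2.imwrite("pics/w3b.png",cv2.resize(a[:,:,::-1],(800,600),interpolation=2))
for q in ["shutter","record","remote"]:
  for d in ctrl.spot_in("wrist",q)[:4]:
    b=d["bbox"];print(q,b,round(d["p"],2),atz("wrist",b[0]+b[2]/2,b[1]+b[3]/2,.04))
E
python3 st.py '[.592,-.243,.05]'
```

```text
clock: 6.33
position: [0.5888, -0.1741, 0.1642]
orientation: [[-0.97, -0.245, -0.005], [-0.245, 0.97, 0.001], [0.004, 0.002, -1.0]]
wrist_force: [0.7, 0.0, 0.1]
gripper_width: 0.0005
grip_force: 0.0
clock: 6.92
position: [0.592, -0.2403, 0.1347]
orientation: [[-0.969, -0.247, -0.003], [-0.247, 0.969, 0.002], [0.003, 0.003, -1.0]]
wrist_force: [0.2, 0.4, -0.3]
gripper_width: 0.0
grip_force: 0.0
shutter [241.7, 170.8, 35.4, 42.5] 0.95 [ 0.5903 -0.2399  0.04  ]
shutter [198.9, 256.7, 29.0, 27.4] 0.58 [ 0.6761 -0.2628  0.04  ]
record [284.5, 10.2, 27.2, 30.4] 0.98 [ 0.4488 -0.2446  0.04  ]
record [152.7, 181.3, 20.2, 21.5] 0.55 [ 0.6112 -0.3218  0.04  ]
remote [130.6, 149.3, 164.9, 65.5] 0.89 [ 0.5918 -0.2805  0.04  ]
remote [0.0, 0.0, 40.5, 23.8] 0.89 [ 0.4639 -0.5231  0.04  ]
remote [241.0, 1.3, 104.2, 93.9] 0.73 [ 0.4688 -0.2441  0.04  ]
d_tool mm [ 1.5 -0.7 87. ] toolx yaw -165.8 pos [ 0.5932 -0.242   0.137 ] F [-0.1  0.2 -0.2] t 7.1167
```

View pics/w3b.png

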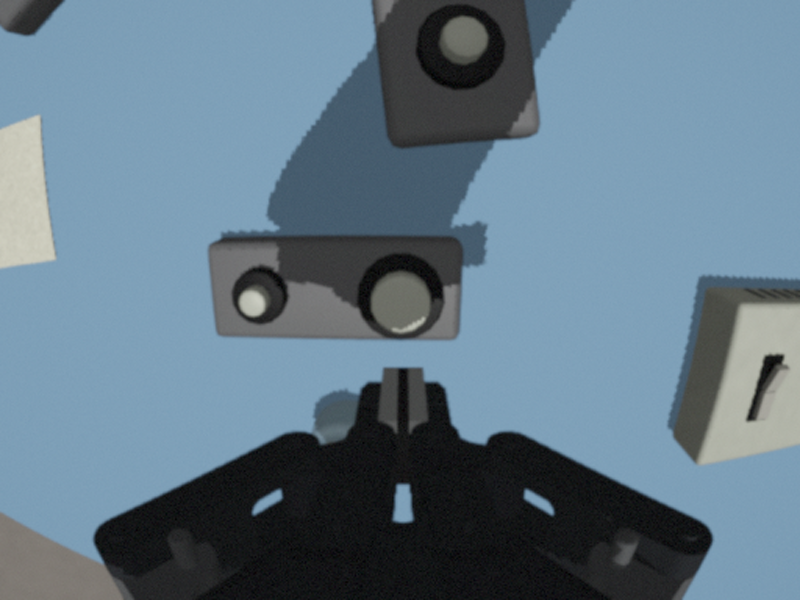

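The large button's cap is centred at (401,301), about 62 px across. The small button is off to the left at (257,297), and the jar is behind the left finger.

```bash
python3 - <<'E'
from h import *
k=1.5625
for z in(.03,.04,.05):
  a=atz("wrist",370/k,301/k,z);b=atz("wrist",432/k,301/k,z);print(z,atz("wrist",401/k,301/k,z),np.linalg.norm(a-b))
E
python3 st.py '[.594,-.243,.05]'
```

```text
0.03 [ 0.5949 -0.242   0.03  ] 0.03485240307353284
0.04 [ 0.5918 -0.2427  0.04  ] 0.033518502353178006
0.05 [ 0.5888 -0.2434  0.05  ] 0.03206321880285885
d_tool mm [-0.5 -1.2 87. ] toolx yaw -165.8 pos [ 0.5932 -0.242   0.137 ] F [-0.1  0.2 -0.2] t 7.1167
```

```bash
python3 -m jog '2.5 -0.5 25 0;0 0 25 0;0 0 20 0;0 0 5 0;0 0 0 0;0 0 0 0';python3 -m jog '0 0 4 0;0 0 4 0;0 0 2 0;0 0 0 0;0 0 0 0'
```

```text
clock: 7.62
position: [0.591, -0.2439, 0.0625]
orientation: [[-0.97, -0.245, 0.001], [-0.245, 0.97, -0.0], [-0.001, -0.001, -1.0]]
wrist_force: [0.1, -0.6, 0.0]
gripper_width: -0.0002
grip_force: 0.0
clock: 8.03
position: [0.5904, -0.2438, 0.0516]
orientation: [[-0.97, -0.245, 0.0], [-0.245, 0.97, 0.0], [-0.0, -0.0, -1.0]]
wrist_force: [-0.2, -0.0, -0.9]
gripper_width: 0.0003
grip_force: 0.0
```

```bash
for i in 1 2 3; do python3 -m jog '0 0 2 0;0 0 1 0;0 0 0 0' | grep -E 'position|wrist_f'; [ 1 ]; done
```

```text
position: [0.5902, -0.2437, 0.0483]
wrist_force: [0.2, 1.8, -0.9]
position: [0.5904, -0.2438, 0.0455]
wrist_force: [-0.3, -0.0, 1.5]
position: [0.5905, -0.2438, 0.0425]
wrist_force: [-0.6, -0.2, 4.7]
```

```bash
python3 -m jog '0 0 1 0;0 0 0 0;0 0 0 0' | grep -E 'position|wrist_f'; python3 -m jog '0 0 0.7 0;0 0 0 0;0 0 0 0' | grep -E 'position|wrist_f'; python3 -m jog '0 0 0.7 0;0 0 0 0;0 0 0 0' | grep -E 'position|wrist_f'
```

```text
position: [0.5905, -0.2438, 0.0421]
wrist_force: [-2.4, 1.0, 8.6]
position: [0.5905, -0.2438, 0.042]
wrist_force: [-3.9, 1.5, 12.9]
position: [0.5906, -0.2439, 0.0419]
wrist_force: [-5.8, 2.6, 17.8]
```

Travel bottomed at z = 42 mm (6 mm below contact). Release.

```bash
python3 -m jog '0 0 -2 0;0 0 -4 0;0 0 -10 0;0 0 -25 0;0 0 -30 0;0 0 -30 0;0 0 0 0;0 0 0 0'
python3 - <<'E'
from h import *
a=snap("wrist","w4");b=snap("top","t4")
cv2.imwrite("pics/f.png",np.hstack([cv2.resize(a[:,:,::-1],(400,300)),cv2.resize(b[110:290,130:370,::-1],(400,300))]))
E
```

```text
clock: 10.2
position: [0.5917, -0.2443, 0.1434]
orientation: [[-0.97, -0.245, 0.004], [-0.245, 0.97, -0.001], [-0.004, -0.002, -1.0]]
wrist_force: [-0.1, 0.9, -0.6]
gripper_width: -0.0001
grip_force: 0.0
```

View pics/f.png

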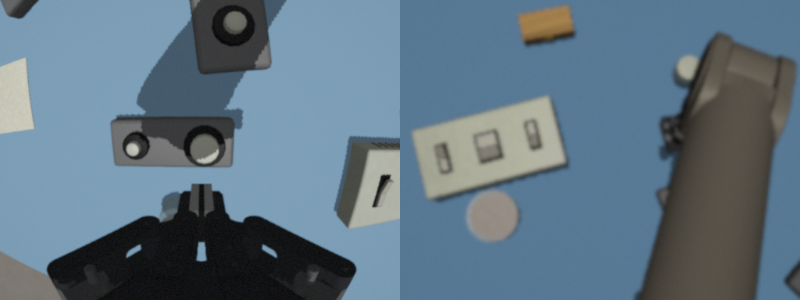

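Wide rocker over, hand unit in place, button back up, bystanders unmoved, arm clear at 143 mm.

```bash
python3 -c "from bench import ctrl;print(ctrl.job_done())"
```

```text
the job is handed in; nothing more can be done
None
```

The lamp's wide rocker is fully on, and the large button on the smallest hand unit was pressed all the way down and let back up; the job is handed in with the arm clear, nothing else visibly disturbed, at about 10 s on the robot's clock.

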